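Load the jars into the steam canner

TASK

The steam canner has been left running: flip its toggle switch off (towards the red dot) before you open it, then lift the lid off by its knob and set it flat on the middle of the cork trivet. Stand every yellow-lidded jar upright on the floor of the canner, put the lid back squarely on the rim, and only then flip the switch on again (towards the green dot). Don't knock over or push away the other things on the counter.

Things in the scene. Friction and masses are not known exactly. Their poses are not given: they have to be found in the camera images.
- canner: Steam canner, fixed: an open round aluminium pot, 230 mm outside, 218 mm inside diameter, rim 105 mm and flat inner floor 30 mm above the counter. Origin: centre of its underside; z up. On its own -x side is a black control pod, 80 (x) x 110 (y) x 60 mm tall, centred 150 mm from the pot's axis, with the toggle switch on top.
- toggle (a joint): White toggle bat (12 mm rod, 18 mm ball end, 62 mm long) on the pod. Pivot at (-155, 0, 58) mm in the canner's frame, hinge along the canner's x. Two stable positions: +0.42 rad = ON, leaning to the canner's +y, towards the green dot; -0.42 = OFF, leaning to -y, towards the red dot. Resists with just under 1 N at the tip until upright (0), then snaps over by itself. Starts ON.
- toggle_tip (a point): Centre of the ball end of the toggle bat, 53 mm from the pivot (moves with the bat).
- lid: Loose aluminium lid, 238 mm across, about 350 g. Origin: centre of its underside; z up through the knob. A locating disc below, 196 mm across, 8 mm deep, drops inside the pot with 11 mm play all round; the flange rests on the rim (origin then 97 mm above the counter). The top slopes from 14 mm at the edge to 34 mm at the centre, where a black knob stands.
- lid_knob (a point): On the lid's axis, 58 mm above its underside, at mid-grip of the knob: a plain upright cylinder 32 mm in diameter, from 34 to 74 mm above the lid's underside.
- trivet: Round cork trivet fixed to the counter, 180 mm across, 12 mm thick. Origin: centre of its underside, on the counter.
- jar1: A closed jar of preserve: amber glass cylinder with a yellow lid, 62 mm in diameter, 60 mm tall, heavy at the base, about 200 g (mass varies), standing on the counter. Origin: centre of its underside, z up its axis. May be absent (two to four jars are there).
- jar2: A closed jar of preserve: amber glass cylinder with a yellow lid, 62 mm in diameter, 60 mm tall, heavy at the base, about 200 g (mass varies), standing on the counter. Origin: centre of its underside, z up its axis. May be absent (two to four jars are there).
- jar3: A closed jar of preserve: amber glass cylinder with a yellow lid, 62 mm in diameter, 60 mm tall, heavy at the base, about 200 g (mass varies), standing on the counter. Origin: centre of its underside, z up its axis. May be absent (two to four jars are there).
- jar4: A closed jar of preserve: amber glass cylinder with a yellow lid, 62 mm in diameter, 60 mm tall, heavy at the base, about 200 g (mass varies), standing on the counter. Origin: centre of its underside, z up its axis. May be absent (two to four jars are there).
- mug: Bystander, loose: blue ceramic mug with a handle, 80 mm across, 85 mm tall. Origin: centre of its underside.
- bowl: Bystander, loose: white ceramic bowl, 150 mm across, 65 mm tall. Origin: centre of its underside.
- teabox: Bystander, loose: green box, 70 x 110 x 50 mm tall. Origin: centre of its underside.
- tin: Bystander, loose: plain steel tin, 84 mm across, 50 mm tall. Origin: centre of its underside.
Not all that is in view belongs to the job. Leave any black, blue or purple look-alike of the jar3 alone.

How it is judged (in metres and radians):
On the way, in this order (a step that is already met when the one before it is completed fails the run):
1. the switch is flipped off with the lid still on (value of joint toggle below -0.3 rad and horizontal distance between lid and canner below 0.016 m and z of lid in the frame of canner between 0.09 and 0.102 m and angle between lid's own z axis and vertical below 0.05 rad), for 0.2 s.
2. the lid lies flat on the trivet, let go (horizontal distance between lid and trivet below 0.045 m and height (world z) of lid below 0.018 m and angle between lid's own z axis and vertical below 0.06 rad and contact force between lid and the fingers below 0.1 N), for 0.2 s.
3. every jar stands upright on the canner's floor, let go (horizontal distance between each of jar1, jar2, jar3, jar4 and canner below 0.09 m and z of each of jar1, jar2, jar3, jar4 in the frame of canner below 0.042 m and angle between each of jar1, jar2, jar3, jar4's own z axis and vertical below 0.2 rad and contact force between each of jar1, jar2, jar3, jar4 and the fingers below 0.1 N), for 0.2 s.
4. the lid is back on the rim and let go, the switch still off (all of step 1 and contact force between lid and the fingers below 0.1 N), for 0.2 s.
5. the switch is flipped on (value of joint toggle above 0.3 rad), for 0.2 s.
At the end, for the whole second after the job is handed in: All present jars stand upright (within 0.2 rad) on the canner's floor, the lid rests level on the rim within 16 mm of centred, the switch is on (joint above 0.3), and everything is at rest (horizontal distance between each of jar1, jar2, jar3, jar4 and canner below 0.09 m and z of each of jar1, jar2, jar3, jar4 in the frame of canner below 0.042 m and angle between each of jar1, jar2, jar3, jar4's own z axis and vertical below 0.2 rad and horizontal distance between lid and canner below 0.016 m and z of lid in the frame of canner between 0.09 and 0.102 m and angle between lid's own z axis and vertical below 0.05 rad and value of joint toggle above 0.3 rad and linear speed of each of lid, jar1, jar2, jar3, jar4 below 0.03 m/s); the robot touches nothing.
It fails at once if the canner is open while the switch is on (value of joint toggle above 0.1 rad and (z of lid in the frame of canner above 0.14 m or horizontal distance between lid and canner above 0.06 m)).
It fails at once if another thing on the counter is knocked over or pushed more than 70 mm away (distance of any of mug, bowl, teabox, tin from where it was at the start of the episode above 0.07 m or angle between any of mug, bowl, teabox, tin's own z axis and vertical above 0.6 rad).
Of jar1, jar2, jar3, jar4 only 2 to 4 are there at a start; the rules pass over those that are not, and their reading is None.
At some moment in a run one of jar1, jar2, jar3, jar4 may be knocked a few centimetres aside while the robot is not near it.
It also fails if it takes over 210 s, if anything falls off the work surface, if the arm or the gripper's body presses on something with over 40 N, if the wrist force passes 120 N, or if a joint passes its speed limit or range.

ROBOT

A 6-joint arm with a two-finger parallel gripper is mounted at the origin on the work surface. World frame = base frame: x ahead of the robot, y to its left, z up, the work surface at z = 0. Lengths are in mm, angles in rad, forces in N, time in s.
With the tool pointing down it reaches from about 275 to 750 mm from the base axis. Payload 10.2 kg.
Tool frame: the origin (TCP) lies at the very end of the fingers, on their centre line; the grasp point (between the pads) lies 19 mm behind it (ctrl.hold_point_z is the distance from the TCP to the grasp point, in mm); z points along the fingers, y is the direction in which the jaws open and shut (so a half turn about z gives the same grasp; the last joint's range is limited). The gripper opens to 85 mm and grips with 20 to 120 N. Pads are 22 mm wide; open, the fingers measure 114 mm over their backs; the gripper's body (76 mm by 85 mm) begins 54 mm behind the grasp point. The pads swing forward as they close: fully open they stand 13 mm farther back than shut.
Start: joints at [-1.483, 0.313, 1.498, -0, 1.331, -0.223], TCP at [160.543, -499.857, 231.294] pointing down, gripper open.
Joint ranges: [-2.94, 2.94], [-0.97, 2.17], [0.19, 2.56], [-1.23, 4.37], [0.02, 3.11], [-2.88, 2.88]. Speed limits (rad/s): [2.39, 2.39, 3.01, 3.14, 3.14, 3.14].

INTERFACE

Orientations are given as a unit quaternion [w, x, y, z].
In Python, from rig import readout, cams, workorder, spotter, ctrl gives the robot as it stands.
- The arm moves only by the tool step_arm, never from a script. Its argument "plan" is text: rows parted by semicolons, each of 5 numbers parted by spaces: the shift along the tool's x, y, z in cm, then the turn about the tool's z in degrees, then the opening in per cent of the stroke, from 0 (shut) to 100 (fully open). In form: x y z twist gripper; .... A call has 1 to 10 rows; each row is the pose to reach, as a shift and turn from the pose commanded when the call began, along the tool's axes at that moment; what a row does not reach only later rows make up. A row lasts 1/10 s, in which the tool goes at most 50 mm and 8.59 degrees, less where a joint would pass 70% of its speed; a pose out of reach is approached as far as the arm can. A call with a gripper value outside its range is refused whole. The fingers move at their own pace and stop on an object; "grip_force" is the grip in N (left out, the last holds). Time passes only in rows, so rows that repeat a pose let the fingers close. It gives the time, the measured TCP pose, the force and the opening at its end, in the units of the state.
- readout.sense(): the state, without advancing time (a new reading comes with each control period).
- cams.capture(name): name is "scene" or "top" or "wrist"; returns (picture, depth): 480x640x3 uint8, red, green, blue; 480x640 float32, mm along the optical axis (not along the pixel's ray), 0 where there is no reading.
- cams.camera_info(name): a dict with "vfov" (degrees; the focal length in pixels is half the picture's height over the tangent of half this angle, whatever the lens; pixels are square), "cx", "cy" (the principal point, pixels), "rvec" (rotation vector, rad) and "tvec" (3), from world to camera coordinates, as OpenCV has them. Camera axes: x right, y down, z forward; pixel columns grow to the right and rows downward; lengths in mm; the calibration is good to about 2 mm. A picture is of the moment at which its call begins: read the wrist's pose just before it. camera_info takes no time and is no camera call; for the wrist camera it gives the pose at the moment of the call.
- workorder.finish_job(): hands the job in, once; it reports no verdict.
Trained networks look in the newest picture that a camera, given by its name, has taken for a name from the list of things; names that differ only in an ending like _2 or _b are one class to them, and where a whole thing is asked for, a point or a joint stands for the part that bears it (a point fixed in the world has none). Each returns a list of dicts, best first, with "conf" (0 to 1); they miss things now and then, are a little off and sometimes report something else, mostly with a low value. They report only what shows in the picture. A call takes as long as a camera call. They do not tell look-alikes from the thing itself.
- spotter.regions_of(camera, target): "pixels" (480x640 bool, what is visible of it) and "extent" ([centre column, centre row, width, height] in pixels, round what is visible of it).
The state is a dict: "time_s": time; "joints": joint angles; "dq": joint speeds; "tau": joint torques, N m; "eef_pos": TCP position; "ee_rot": TCP orientation; "force": force on the tool from outside, world axes, zero at the start; "wrist_torque": the same for the moment, N m; "grip_width": opening from 0.0 (shut) to 1.0 (fully open).
Only numpy, scipy, OpenCV 4.12 (cv2) and the standard library are available. Lean on these libraries where they do the work, as an engineer would, in place of code of your own. Each camera call takes 0.05 s, during which the arm holds its last target. There are 200 camera calls.

## Working session

There is one attempt and no reset: what is moved stays moved. The work goes in short steps, Python scripts to look and compute and a tool call to move; the robot and the scene stay as the last step left them, time stands still between calls to the robot, and variables do not carry over. Pictures are saved under pics/ and viewed, about 12 in all and at most 16, crops included, and the job is handed in when it is done.

Besides the shell and the picture viewer there is one more tool, called after "Emit:" as name(argument=value, ...) on one line, values as JSON. step_arm: Moves the arm, as the interface text tells. Its arguments: {"type":"object","properties":{"plan":{"type":"string"},"grip_force":{"type":"number"}},"required":["plan"]}

```bash
ls; mkdir -p pics; cat > h.py <<'E'
import numpy as np, cv2
from rig import readout, cams, workorder, spotter, ctrl
def K(n):
    i=cams.camera_info(n); f=240/np.tan(np.radians(i['vfov'])/2)
    R=cv2.Rodrigues(np.array(i['rvec'],float))[0]; return f,i['cx'],i['cy'],R,np.array(i['tvec'],float).ravel()
def cloud(n,d,k=None):
    f,cx,cy,R,t=k or K(n); v,u=np.mgrid[:480,:640]
    P=np.stack([(u-cx)/f*d,(v-cy)/f*d,d],-1).astype(float)
    W=(P-t)@R; W[d<=0]=np.nan; return W
def proj(n,X,k=None):
    f,cx,cy,R,t=k or K(n); p=np.atleast_2d(X)@R.T+t
    return np.c_[f*p[:,0]/p[:,2]+cx,f*p[:,1]/p[:,2]+cy]
def save(n,img): cv2.imwrite('pics/'+n,cv2.cvtColor(img,cv2.COLOR_RGB2BGR))
E
python3 - <<'E'
from h import *
a,d=cams.capture('top'); b,e=cams.capture('scene')
np.savez('first.npz',a=a,d=d,b=b,e=e)
save('top.png',a); save('scene.png',b)
for n in('top','scene','wrist'): i=cams.camera_info(n); print(n,i)
s=readout.sense(); print(s['eef_pos'],s['ee_rot'],s['force'],s['grip_width'],s['time_s'],ctrl.hold_point_z)
E
```

```text
pics
top {'vfov': 54.9488126149886, 'cx': 325.16545406768756, 'cy': 245.82652027797795, 'rvec': array([ 2.13529132, -2.16199117,  0.16737356]), 'tvec': array([ 81.27352345, 538.69110984, 992.8158761 ])}
scene {'vfov': 57.36351753453618, 'cx': 323.3877261244519, 'cy': 234.16916595930547, 'rvec': array([ 0.91141561,  2.64733585, -0.88061997]), 'tvec': array([ 377.27026956, -233.80825981, 1431.36403305])}
wrist {'vfov': 63.78944065756617, 'cx': 323.3284871746114, 'cy': 246.17868381335518, 'rvec': array([-2.36182321,  1.72086498,  0.22779294]), 'tvec': array([-523.91405417,  -34.04208939,  377.86413137])}
[ 160.53004575 -499.63275582  230.80114942] [-5.47178803e-04  9.87947199e-01  1.54790283e-01  3.76081872e-05] [-0.30608447  0.25274129  0.56682212] 0.9995725517903209 0.1 18.700000000000003
```

View pics/top.png

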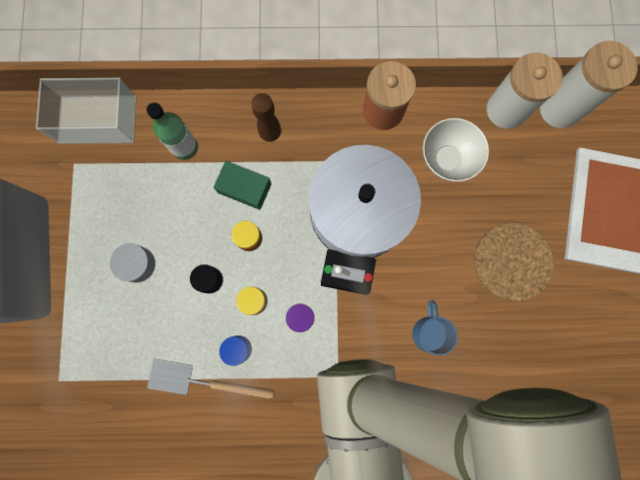

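View pics/scene.png

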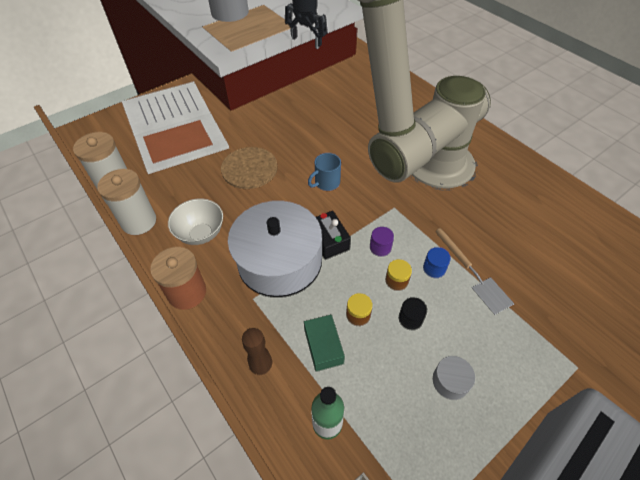

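Top view: lid/pot at (365,200), knob (367,193), toggle ball about (338,270) leaning towards the green dot (328,270), red dot (369,277), trivet (514,262). Candidate jars: yellow (246,235) and yellow (251,300) are the targets. Look-alikes to leave are black (206,279), purple (300,318) and blue (235,351). The steel tin is at (131,262). The scene view confirms exactly two yellow jars, at (360,308) and (399,273).

```bash
cat > m.py <<'E'
from h import *
def jars(a,W,zlo=40,zhi=80):
    hsv=cv2.cvtColor(a,cv2.COLOR_RGB2HSV)
    m=((hsv[...,0]>20)&(hsv[...,0]<32)&(hsv[...,1]>150)&(hsv[...,2]>100)).astype(np.uint8)
    n,l,s,c=cv2.connectedComponentsWithStats(m); out=[]
    for k in range(1,n):
        if s[k,4]<80: continue
        P=W[l==k]; P=P[np.isfinite(P[:,0])]
        if len(P)<20: continue
        z=np.percentile(P[:,2],80); T=P[abs(P[:,2]-z)<4]
        (x,y),r=cv2.minEnclosingCircle(T[:,:2].astype(np.float32)); lo,hi=np.percentile(T[:,:2],[1,99],0)
        out.append((c[k].round(),s[k,4],'circ',round(x,1),round(y,1),round(r,1),'z',round(z,1),'bb',((lo+hi)/2).round(1),(hi-lo).round(0)))
    return out
E
python3 - <<'E'
from m import *
D=np.load('first.npz')
for n,a,d in(('top',D['a'],D['d']),('scene',D['b'],D['e'])):
    W=cloud(n,d); print(n)
    for j in jars(a,W): print(j)
    if n=='top':
        px={'knob':(367,192),'ball':(338,270),'green':(328,270),'red':(369,277),'triv':(514,262),'mug':(434,336),'bowl':(456,150),'tea':(242,185),'tin':(131,262),'black':(206,279),'purple':(300,318),'blue':(235,351)}
    else: px={'knob':(274,225),'ball':(334,222),'triv':(250,167)}
    for k,(u,v) in px.items(): print(k,np.nanmedian(W[v-2:v+3,u-2:u+3].reshape(-1,3),0).round(1))
    def circ(t,m):
        P=W[m][:, :2]; (x,y),r=cv2.minEnclosingCircle(P.astype(np.float32)); lo,hi=np.percentile(P,[.5,99.5],0);print(t,round(x,1),round(y,1),round(r,1),((lo+hi)/2).round(1),(hi-lo).round(0),'z',np.nanmedian(W[m][:,2]).round(1))
    v,u=np.mgrid[:480,:640]
    for t,c,r,z in (('lid',(365,200) if n=='top' else (274,240),75,(106,150)),('knob',(367,192)if n=='top' else (274,225),30,(160,180)),('triv',(514,262)if n=='top' else (250,167),50,(8,30)),):
        m=(np.hypot(u-c[0],v-c[1])<r)&(W[...,2]>z[0])&(W[...,2]<z[1]); 
        if m.sum()>5: circ(t,m)
    for name in('lid','trivet','toggle'):
        for r in spotter.regions_of(n,name)[:1]:
            p=r['pixels']&np.isfinite(W[...,0]); print(name,round(r['conf'],2),np.round(r['extent']),W[p].mean(0).round(1),(np.percentile(W[p],[1,99],0)).round(0).tolist())
E
```

```text
top
(array([245., 234.]), np.int32(574), 'circ', 565.4, 249.9, 29.8, 'z', np.float64(61.7), 'bb', array([565.2, 249.7]), array([54., 55.]))
(array([250., 300.]), np.int32(586), 'circ', 420.6, 237.0, 29.8, 'z', np.float64(61.8), 'bb', array([419.9, 237.6]), array([54., 55.]))
knob [626.8  -8.6 171.9]
ball [478.   49.6 114.2]
green [483.1  69.3  63.6]
red [466.8 -19.2  63.4]
triv [ 501.2 -358.2   12.8]
mug [ 336.7 -167.8    5.9]
bowl [ 772.6 -240.9    5. ]
tea [678.9 260.6  49.9]
tin [507.3 501.8  50.2]
black [467.1 333.8  60.3]
purple [381.  130.7  60.2]
blue [314.  268.7  59.9]
lid 609.7 -2.0 141.3 [628.2  -9.5] [231. 227.] z 122.0
knob 630.1 -9.2 15.9 [630.3  -9.8] [31. 30.] z 171.0
triv 504.2 -359.4 90.9 [ 503.5 -358.5] [173. 173.] z 12.6
lid 0.83 [365. 199. 113. 107.] [625.9  -8.4 122.7] [[519.0, -120.0, 110.0], [740.0, 102.0, 171.0]]
trivet 0.75 [516. 263.  81.  81.] [ 502.8 -357.2   12.4] [[419.0, -443.0, 3.0], [588.0, -273.0, 17.0]]
scene
(array([399., 270.]), np.int32(410), 'circ', 422.1, 240.0, 31.1, 'z', np.float64(61.9), 'bb', array([422. , 240.2]), array([57., 54.]))
(array([359., 305.]), np.int32(476), 'circ', 567.3, 253.1, 30.5, 'z', np.float64(62.0), 'bb', array([566.5, 253. ]), array([56., 56.]))
knob [632.7   3.6 170.8]
ball [483.2  50.8 113.2]
triv [ 502.7 -350.6   11.9]
lid 608.4 1.7 141.6 [616.1  -5.8] [257. 228.] z 121.6
knob 629.2 -7.6 16.6 [630.4  -6.7] [30. 30.] z 171.0
triv 499.4 -419.4 155.8 [ 504.7 -414.7] [172. 293.] z 12.4
lid 0.93 [273. 240.  90.  77.] [637.9   5.5 123. ] [[521.0, -116.0, 109.0], [742.0, 105.0, 171.0]]
trivet 0.65 [248. 167.  58.  40.] [ 507.8 -350.9   11.7] [[422.0, -440.0, 3.0], [589.0, -270.0, 17.0]]
toggle 0.23 [272. 238.  92.  76.] [637.8   5.2 122.7] [[521.0, -117.0, 108.0], [742.0, 106.0, 171.0]]
```

```bash
cat >> h.py <<'E'
def go(x,y,z,th=None):
    s=readout.sense(); p=np.array(s['eef_pos']); w,a,b,c=s['ee_rot']
    from scipy.spatial.transform import Rotation as Ro
    R=Ro.from_quat([a,b,c,w]).as_matrix(); t0=np.degrees(np.arctan2(R[1,0],R[0,0]))
    dl=R.T@(np.array([x,y,z])-p)/10
    tw=0 if th is None else (t0-th+180)%360-180
    q6=s['joints'][5]
    print('row %.2f %.2f %.2f tw %.1f (alt %.1f)'%(*dl,tw,tw-180*np.sign(tw)),'| pos',p.round(1),'th %.1f'%t0,'q6 %.2f'%q6,'F',np.round(s['force'],1),'grip %.3f'%s['grip_width'],'t %.1f'%s['time_s'])
E
python3 -c "
from h import *
go(480,70,260,-10.3)"
```

```text
row 47.84 -44.48 -2.87 tw 28.1 (alt -151.9) | pos [ 160.5 -499.8  231.2] th 17.8 q6 -0.22 F [-0.2 -0.5 -0. ] grip 1.001 t 0.4
```

Emit:
step_arm(plan="47.8 -44.5 -2.9 28.1 0;47.8 -44.5 -2.9 28.1 0;47.8 -44.5 -2.9 28.1 0;47.8 -44.5 -2.9 28.1 0;47.8 -44.5 -2.9 28.1 0;47.8 -44.5 -2.9 28.1 0;47.8 -44.5 -2.9 28.1 0;47.8 -44.5 -2.9 28.1 0;47.8 -44.5 -2.9 28.1 0;47.8 -44.5 -2.9 28.1 0")

```text
time_s: 1.4
eef_pos: [404.1, -63.8, 253.8]
ee_rot: [0.0, 0.996, -0.09, 0.0]
force: [0.0, -0.7, 0.8]
grip_width: 0.002
```

```bash
python3 -c "
from h import *
go(480,70,260,-10.3)"
```

```text
row 5.07 -14.52 -0.62 tw 0.0 (alt -180.0) | pos [404.1 -63.8 253.8] th -10.3 q6 1.31 F [ 0.  -0.7  0.8] grip 0.002 t 1.4
```

Emit:
step_arm(plan="5.1 -14.5 -0.6 0 0;5.1 -14.5 -0.6 0 0;5.1 -14.5 -0.6 0 0;5.1 -14.5 -0.6 0 0;5.1 -14.5 -0.6 0 0;5.1 -14.5 -0.6 0 0")

```text
time_s: 2.0
eef_pos: [479.3, 66.9, 259.3]
ee_rot: [0.0, 0.996, -0.09, -0.0]
force: [-0.2, -1.1, 0.3]
grip_width: -0.003
```

```bash
python3 - <<'E'
from h import *
k=K('wrist'); a,d=cams.capture('wrist'); save('w1.png',a); np.savez('w1.npz',a=a,d=d)
W=cloud('wrist',d,k); np.save('w1W.npy',W)
# dots
hsv=cv2.cvtColor(a,cv2.COLOR_RGB2HSV)
for nm,m in(('red',((hsv[...,0]<8)|(hsv[...,0]>172))&(hsv[...,1]>170)&(hsv[...,2]>80)),('green',(hsv[...,0]>50)&(hsv[...,0]<80)&(hsv[...,1]>150)&(hsv[...,2]>80))):
    n,l,s,c=cv2.connectedComponentsWithStats(m.astype(np.uint8))
    for j in range(1,n):
        if s[j,4]>60: print(nm,c[j].round(),s[j,4],np.nanmedian(W[l==j],0).round(1))
z=W[...,2]; print('proj',proj('wrist',[[480,50,106],[474.5,27.5,60]],k).round())
m=(z>98)&(z<120)&(abs(W[...,0]-480)<25)&(abs(W[...,1]-35)<45); P=W[m]; print('ball',m.sum(),np.percentile(P,[1,50,99],0).round(1).tolist())
go(486,88,100,-10.3)
E
```

```text
red [417. 215.] 333 [466.7 -15.5  62.7]
green [319. 213.] 307 [484.9  70.4  62.8]
proj [[345. 224.]
 [368. 215.]]
ball 417 [[472.5, 39.8, 101.1], [481.3, 48.5, 112.5], [488.5, 56.8, 115.6]]
row 0.28 -2.22 15.94 tw -0.1 (alt 179.9) | pos [479.3  66.7 259.4] th -10.4 q6 1.65 F [-0.2 -0.1  0.9] grip -0.001 t 2.0
```

View pics/w1.png

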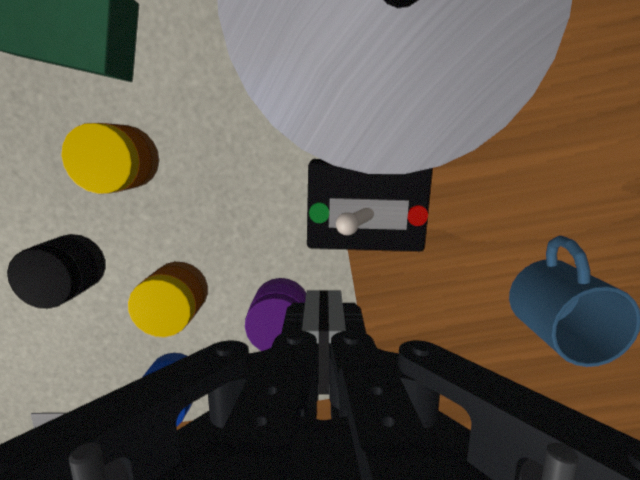

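Wrist view: toggle ball (347,224), green dot (319,213), red dot (417,215). Both yellow jars, (100,157) and (163,305), have amber bodies, which confirms the choice. Now down beside the toggle and push it towards red.

Emit:
step_arm(plan="0.4 -2.2 5 0 0;0.4 -2.2 10 0 0;0.4 -2.2 14 0 0;0.4 -2.2 16.9 0 0;0.4 -2.2 16.9 0 0")

```text
time_s: 2.55
eef_pos: [485.3, 87.5, 87.6]
ee_rot: [0.0, 0.996, -0.091, -0.003]
force: [0.2, 0.4, 0.7]
grip_width: 0.005
```

Emit:
step_arm(plan="0 1 0 0 0;0 1.6 0 0 0;0 2.2 0 0 0;0 2.8 0 0 0;0 3.4 0 0 0;0 4 0 0 0;0 4.6 0 0 0;0 5.2 0 0 0;0 5.6 0 0 0;0 5.6 0 0 0")

```text
time_s: 3.55
eef_pos: [477.4, 33.1, 90.4]
ee_rot: [0.0, 0.996, -0.09, -0.0]
force: [0.2, 0.0, 0.5]
grip_width: 0.002
```

```bash
python3 - <<'E'
from h import *
k=K('wrist'); a,d=cams.capture('wrist'); W=cloud('wrist',d,k)
z=W[...,2]; m=(z>85)&(z<120)&(abs(W[...,0]-475)<25)&(W[...,1]<25)&(W[...,1]>-40);P=W[m]; print(m.sum(),np.percentile(P,[1,50,99],0).round(1).tolist() if m.sum() else '')
a,d=cams.capture('scene'); save('s1.png',cv2.resize(a[180:280,280:400],None,fx=5,fy=5))
go(480,60,250)
E
```

```text
2813 [[469.0, -1.5, 85.8], [476.9, 11.5, 109.4], [482.4, 24.7, 118.8]]
row -0.23 -2.65 -15.96 tw 0.0 (alt 0.0) | pos [477.5  33.6  90.4] th -10.3 q6 1.58 F [0.3 0.1 0.1] grip -0.000 t 3.6
```

View pics/s1.png

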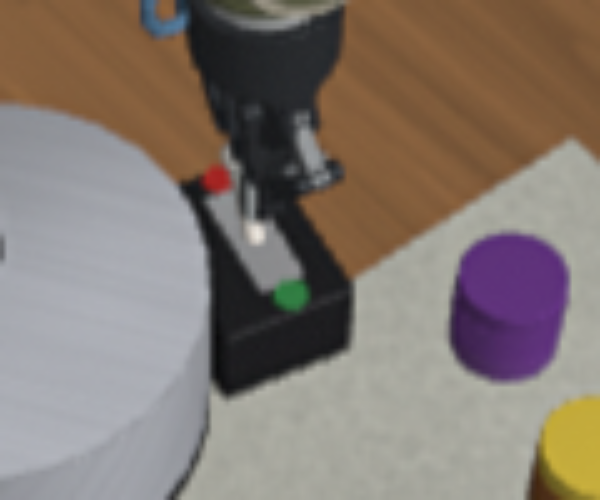

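The crop shows the finger over the switch plate, with a white spot at (255,235) that is probably the bat's root. I'll retreat and measure.

Emit:
step_arm(plan="0 -1 0 0 0;0 -2.6 -4 0 0;0 -2.6 -8 0 0;0 -2.6 -12 0 0;0 -2.6 -16 0 0;0 -2.6 -16 0 0")

```text
time_s: 4.25
eef_pos: [483.9, 59.9, 255.4]
ee_rot: [0.0, 0.996, -0.089, 0.005]
force: [-0.6, -0.3, -0.2]
grip_width: -0.0
```

```bash
python3 - <<'E'
from h import *
k=K('wrist'); a,d=cams.capture('wrist'); W=cloud('wrist',d,k)
z=W[...,2]; m=(z>100)&(z<120)&(abs(W[...,0]-475)<25)&(abs(W[...,1]-30)<60);P=W[m]; print(m.sum(),np.percentile(P,[1,50,99],0).round(1).tolist() if m.sum() else '')
v,u=np.mgrid[:480,:640]
m=(z>160)&(z<180)&(np.hypot(W[...,0]-630,W[...,1]+8)<40); print('knob',m.sum(),np.percentile(W[m],[1,50,99],0).round(1).tolist() if m.sum() else '')
go(630,-9,230,-10.3)
E
```

```text
436 [[463.5, -1.5, 100.5], [472.7, 7.4, 112.4], [479.5, 15.0, 115.8]]
knob 95 [[613.2, -12.1, 160.1], [613.8, -4.3, 162.5], [617.1, 2.1, 167.6]]
row 15.69 4.16 2.31 tw 0.1 (alt -179.9) | pos [482.9  59.9 252.4] th -10.2 q6 1.63 F [ 0.4  0.7 -0.2] grip 0.001 t 4.3
```

Toggle tip is now at (472,7), so it is OFF. Going to the knob.

Emit:
step_arm(plan="15.7 4.2 2.3 0 100;15.7 4.2 2.3 0 100;15.7 4.2 2.3 0 100;15.7 4.2 2.3 0 100;15.7 4.2 2.3 0 100;15.7 4.2 2.3 0 100")

```text
time_s: 4.9
eef_pos: [628.4, -9.5, 226.2]
ee_rot: [-0.0, 0.996, -0.089, -0.001]
force: [-0.0, 0.9, 0.6]
grip_width: 0.992
```

```bash
python3 - <<'E'
from h import *
k=K('wrist'); a,d=cams.capture('wrist'); save('w2.png',a); W=cloud('wrist',d,k);z=W[...,2]
m=(z>166)&(z<176)&(np.hypot(W[...,0]-630,W[...,1]+8)<40); print('knob',m.sum(),np.percentile(W[m],[1,50,99],0).round(1).tolist() if m.sum() else '')
go(630,-8.5,138,-10.3)
E
```

```text
knob 2524 [[615.3, -22.9, 167.2], [630.5, -8.4, 170.6], [644.3, 6.2, 172.1]]
row 0.16 -0.11 8.90 tw 0.1 (alt -179.9) | pos [628.3  -9.3 227. ] th -10.2 q6 1.55 F [-0.4  0.5 -0.3] grip 1.004 t 5.0
```

Knob is at (630,-8.4), as expected. Descend, grip and lift slightly.

Emit:
step_arm(plan="0.2 -0.1 4 0 100;0.2 -0.1 7 0 100;0.2 -0.1 8.7 0 100;0.2 -0.1 8.7 0 100;0.2 -0.1 8.7 0 0;0.2 -0.1 8.7 0 0;0.2 -0.1 8.7 0 0;0.2 -0.1 8.7 0 0;0.2 -0.1 8.7 0 0;0.2 -0.1 8.7 0 0", grip_force=60)

```text
time_s: 5.95
eef_pos: [631.7, -9.5, 141.7]
ee_rot: [-0.0, 0.996, -0.09, 0.001]
force: [-1.2, 1.6, 5.3]
grip_width: 0.361
```

Emit:
step_arm(plan="0 0 -1 0 0;0 0 -3 0 0;0 0 -6 0 0;0 0 -9 0 0;0 0 -9 0 0;0 0 -9 0 0")

```text
time_s: 6.55
eef_pos: [630.9, -9.6, 229.6]
ee_rot: [-0.0, 0.996, -0.09, -0.001]
force: [-0.3, -0.7, -5.2]
grip_width: 0.355
```

```bash
python3 - <<'E'
from h import *
go(503,-358,225,-10.3)
E
```

```text
row -6.36 36.57 0.47 tw 0.0 (alt -180.0) | pos [630.9  -9.6 229.6] th -10.3 q6 1.55 F [-0.3 -0.7 -5.2] grip 0.355 t 6.5
```

Emit:
step_arm(plan="-0.5 3 0 0 0;-1.1 6.5 0 0 0;-1.8 10.5 0 0 0;-2.6 15 0 0 0;-3.4 19.5 0 0 0;-4.2 24 0 0 0;-5 28.5 0 0 0;-5.7 32.5 0 0 0;-6.2 35.5 0 0 0;-6.4 36.6 0 0 0")

```text
time_s: 7.55
eef_pos: [501.0, -360.5, 227.8]
ee_rot: [-0.001, 0.996, -0.091, -0.002]
force: [-0.3, 0.5, -5.2]
grip_width: 0.354
```

```bash
python3 - <<'E'
from h import *
go(503,-358,57,-10.3)
E
```

```text
row 0.22 -0.25 17.08 tw -0.2 (alt 179.8) | pos [ 501.  -360.5  227.8] th -10.5 q6 0.94 F [-0.3  0.5 -5.2] grip 0.354 t 7.5
```

Emit:
step_arm(plan="0.2 -0.2 4 0 0;0.2 -0.2 8 0 0;0.2 -0.2 12 0 0;0.2 -0.2 14.5 0 0;0.2 -0.2 15.5 0 0;0.2 -0.2 16.3 0 0;0.2 -0.2 16.8 0 0;0.2 -0.2 17.1 0 0;0.2 -0.2 17.1 0 0;0.2 -0.2 17.1 0 0")

```text
time_s: 8.55
eef_pos: [505.5, -356.9, 60.1]
ee_rot: [0.0, 0.996, -0.09, 0.0]
force: [0.3, -0.5, -3.7]
grip_width: 0.354
```

```bash
python3 - <<'E'
from h import *
go(503,-358,57,-10.3)
E
```

```text
row -0.22 0.15 0.31 tw 0.0 (alt -180.0) | pos [ 505.5 -356.9   60.1] th -10.3 q6 0.95 F [ 0.3 -0.5 -3.7] grip 0.354 t 8.6
```

Not down yet (−3.7 N is still the lid's weight).

Emit:
step_arm(plan="0 0 0.2 0 0;0 0 0.3 0 0;0 0 0.4 0 0;0 0 0.4 0 0;0 0 0.4 0 0")

```text
time_s: 9.05
eef_pos: [505.3, -356.9, 56.7]
ee_rot: [0.0, 0.996, -0.09, 0.0]
force: [-3.5, 1.7, 6.1]
grip_width: 0.36
```

Touching down. Release and rise.

Emit:
step_arm(plan="0 0 0 0 100;0 0 0 0 100;0 0 0 0 100;0 0 0 0 100;0 0 0 0 100;0 0 -3 0 100;0 0 -7 0 100;0 0 -12 0 100;0 0 -17 0 100;0 0 -17 0 100")

```text
time_s: 10.05
eef_pos: [506.9, -358.2, 233.0]
ee_rot: [0.004, 0.996, -0.09, 0.005]
force: [0.0, 0.1, -0.1]
grip_width: 1.003
```

```bash
python3 - <<'E'
from m import *
a,d=cams.capture('top'); W=cloud('top',d); save('top2.png',a); z=W[...,2]
for j in jars(a,W): print(j)
# pot rim
m=(z>100)&(z<110)&(np.hypot(W[...,0]-628,W[...,1]+5)<130); P=W[m]
A=np.c_[2*P[:,:2],np.ones(len(P))]; s=np.linalg.lstsq(A,(P[:,:2]**2).sum(1),rcond=None)[0]; print('rim',len(P),s[:2],np.sqrt(s[2]+s[0]**2+s[1]**2))
# toggle ball, lid knob
m=(z>98)&(z<120)&(abs(W[...,0]-475)<20)&(abs(W[...,1]-28)<60);print('ball',m.sum(),np.nanmedian(W[m],0))
a,d=cams.capture('scene'); W=cloud('scene',d); z=W[...,2]; save('s2.png',a)
for j in jars(a,W): print(j)
m=(z>100)&(z<110)&(np.hypot(W[...,0]-628,W[...,1]+5)<130); P=W[m]
A=np.c_[2*P[:,:2],np.ones(len(P))]; s=np.linalg.lstsq(A,(P[:,:2]**2).sum(1),rcond=None)[0]; print('rim',len(P),s[:2],np.sqrt(s[2]+s[0]**2+s[1]**2))
m=(z>20)&(z<55)&(np.hypot(W[...,0]-505,W[...,1]+357)<130); P=W[m]; 
E=np.linalg.lstsq(np.c_[P[:,:2],np.ones(len(P))],P[:,2],rcond=None)[0]; print('lid',P.mean(0),E, 'top z',np.percentile(z[(np.hypot(W[...,0]-505,W[...,1]+357)<25)],50))
E
```

```text
(array([245., 234.]), np.int32(575), 'circ', 565.7, 249.9, 29.7, 'z', np.float64(61.7), 'bb', array([565.1, 249.7]), array([54., 55.]))
(array([250., 300.]), np.int32(588), 'circ', 420.5, 236.9, 29.8, 'z', np.float64(61.9), 'bb', array([419.8, 237.8]), array([53., 55.]))
rim 985 [627.83740215  -5.96744052] 111.24456475863995
ball 60 [471.3975305    6.10222002 113.50035615]
(array([399., 270.]), np.int32(410), 'circ', 422.0, 239.6, 30.4, 'z', np.float64(62.0), 'bb', array([421.5, 239.8]), array([55., 55.]))
(array([359., 305.]), np.int32(476), 'circ', 566.4, 252.7, 30.4, 'z', np.float64(61.9), 'bb', array([567.3, 253.6]), array([55., 55.]))
rim 680 [628.19698036  -3.4109629 ] 111.27604252408958
lid [ 512.44394788 -338.49728342   35.85429526] [-8.75088100e-03 -1.51051109e-02  3.52255923e+01] top z 87.05019947074106
```

View pics/top2.png

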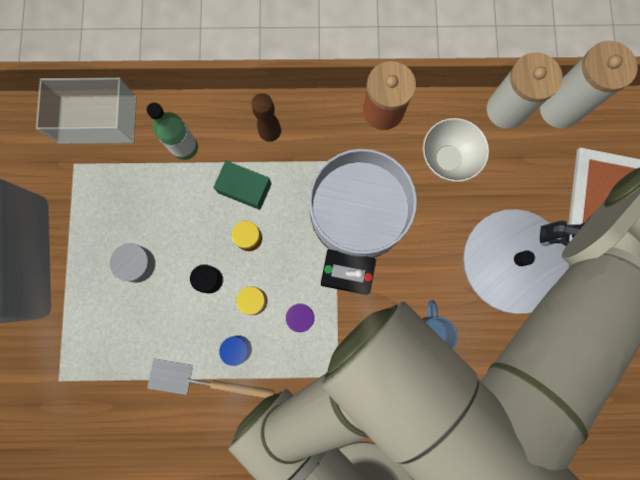

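Lid lies on the trivet (knob pixel (524,258)), the pot is open with its centre at (628,-5), and the toggle is off. Next is jar 1.

```bash
python3 - <<'E'
from h import *
go(566,251,200,25)
E
```

```text
row -4.89 -60.89 2.53 tw -35.3 (alt 144.7) | pos [ 505.4 -356.8  226. ] th -10.3 q6 0.95 F [-0.5 -0.9 -0.7] grip 0.995 t 10.2
```

Emit:
step_arm(plan="-4.9 -60.9 0 -35.3 100;-4.9 -60.9 0 -35.3 100;-4.9 -60.9 0 -35.3 100;-4.9 -60.9 0 -35.3 100;-4.9 -60.9 0 -35.3 100;-4.9 -60.9 0 -35.3 100;-4.9 -60.9 0 -35.3 100;-4.9 -60.9 0 -35.3 100;-4.9 -60.9 0 -35.3 100;-4.9 -60.9 0 -35.3 100")

```text
time_s: 11.15
eef_pos: [554.1, 142.9, 223.6]
ee_rot: [-0.0, 0.976, 0.216, -0.002]
force: [1.7, -1.3, 0.2]
grip_width: 1.0
```

```bash
python3 - <<'E'
from h import *
go(566,251,200,25)
E
```

```text
row 5.66 -9.29 2.35 tw 0.0 (alt -180.0) | pos [554.1 142.9 223.6] th 25.0 q6 1.18 F [ 1.7 -1.3  0.2] grip 1.000 t 11.2
```

Emit:
step_arm(plan="5.7 -9.3 2.4 0 100;5.7 -9.3 2.4 0 100;5.7 -9.3 2.4 0 100;5.7 -9.3 2.4 0 100;5.7 -9.3 2.4 0 100;5.7 -9.3 2.4 0 100")

```text
time_s: 11.75
eef_pos: [567.4, 247.6, 201.5]
ee_rot: [0.0, 0.976, 0.216, -0.0]
force: [-0.5, -0.6, 0.7]
grip_width: 0.997
```

```bash
python3 - <<'E'
from m import *
k=K('wrist'); a,d=cams.capture('wrist'); W=cloud('wrist',d,k); save('w3.png',a)
for j in jars(a,W): print(j)
go(566,251,16,25)
E
```

```text
(array([317., 231.]), np.int32(4793), 'circ', 565.3, 252.0, 30.1, 'z', np.float64(60.3), 'bb', array([565.6, 252.2]), array([56., 56.]))
(array([259., 386.]), np.int32(3298), 'circ', 420.2, 239.4, 30.0, 'z', np.float64(60.2), 'bb', array([420.9, 239.4]), array([54., 56.]))
row 0.00 -0.36 18.57 tw -0.1 (alt 179.9) | pos [567.5 247.7 201.7] th 24.9 q6 1.36 F [ 1.1  0.9 -0.9] grip 1.003 t 11.8
```

Emit:
step_arm(plan="0 -0.4 5 0 100;0 -0.4 10 0 100;0 -0.4 14 0 100;0 -0.4 17 0 100;0 -0.4 18.5 0 100;0 -0.4 18.5 0 100;0 -0.4 18.5 0 100")

```text
time_s: 12.5
eef_pos: [566.5, 252.7, 18.0]
ee_rot: [0.0, 0.976, 0.216, 0.001]
force: [-0.2, 0.3, -0.2]
grip_width: 1.001
```

Emit:
step_arm(plan="0 0 0 0 0;0 0 0 0 0;0 0 0 0 0;0 0 0 0 0;0 0 0 0 0;0 0 -2 0 0;0 0 -6 0 0;0 0 -11 0 0;0 0 -16 0 0;0 0 -16 0 0", grip_force=40)

```text
time_s: 13.5
eef_pos: [568.1, 253.6, 184.7]
ee_rot: [-0.0, 0.976, 0.217, 0.007]
force: [0.6, -0.1, -1.9]
grip_width: 0.712
```

```bash
python3 - <<'E'
from h import *
go(664,12,170,25)
E
```

```text
row -1.55 25.95 1.52 tw 0.0 (alt -180.0) | pos [568.1 253.6 184.7] th 25.0 q6 1.37 F [ 0.6 -0.1 -1.9] grip 0.712 t 13.5
```

Emit:
step_arm(plan="-0.2 3 0 0 0;-0.4 6.5 0 0 0;-0.6 10.5 0 0 0;-0.9 14.5 0 0 0;-1.1 18.5 0 0 0;-1.4 22.5 0 0 0;-1.5 25 0 0 0;-1.5 26 0 0 0;-1.5 26 0 0 0;-1.5 26 0 0 0")

```text
time_s: 14.5
eef_pos: [661.4, 12.1, 176.2]
ee_rot: [-0.0, 0.976, 0.217, -0.0]
force: [-0.4, 0.5, -1.8]
grip_width: 0.708
```

```bash
python3 - <<'E'
from h import *
go(664,12,48,25)
E
```

```text
row 0.24 0.13 12.82 tw 0.1 (alt -179.9) | pos [661.4  12.1 176.2] th 25.1 q6 0.97 F [-0.4  0.5 -1.8] grip 0.708 t 14.5
```

Emit:
step_arm(plan="0.2 0.1 4 0 0;0.2 0.1 8 0 0;0.2 0.1 10.5 0 0;0.2 0.1 11.6 0 0;0.2 0.1 12.2 0 0;0.2 0.1 12.5 0 0;0.2 0.1 12.7 0 0;0.2 0.1 12.7 0 0")

```text
time_s: 15.3
eef_pos: [664.4, 10.9, 50.3]
ee_rot: [0.0, 0.976, 0.217, 0.001]
force: [-0.4, 1.3, -1.4]
grip_width: 0.71
```

Emit:
step_arm(plan="0 0 0.1 0 0;0 0 0.2 0 0;0 0 0.3 0 0;0 0 0.3 0 0")

```text
time_s: 15.7
eef_pos: [664.3, 10.7, 48.4]
ee_rot: [0.0, 0.976, 0.217, 0.001]
force: [-6.0, -0.6, 9.7]
grip_width: 0.71
```

Landed. Release and rise.

Emit:
step_arm(plan="0 0 -0.1 0 95;0 0 -0.1 0 95;0 0 -0.1 0 95;0 0 -0.1 0 95;0 0 -3 0 95;0 0 -7 0 95;0 0 -12 0 95;0 0 -16 0 95;0 0 -16 0 95")

```text
time_s: 16.6
eef_pos: [666.0, 10.6, 213.1]
ee_rot: [0.002, 0.976, 0.217, 0.005]
force: [0.1, -0.4, 0.4]
grip_width: 0.948
```

```bash
python3 - <<'E'
from m import *
for n in('wrist','scene'):
    k=K(n); a,d=cams.capture(n); W=cloud(n,d,k); print(n)
    for j in jars(a,W): print(j)
go(421,239,200,25)
E
```

```text
wrist
(array([321., 241.]), np.int32(5384), 'circ', 662.9, 11.1, 30.0, 'z', np.float64(90.3), 'bb', array([663.2,  11.1]), array([56., 55.]))
scene
(array([269., 254.]), np.int32(409), 'circ', 662.2, 12.3, 31.5, 'z', np.float64(91.7), 'bb', array([664.4,  12.5]), array([54., 56.]))
(array([399., 271.]), np.int32(412), 'circ', 421.9, 239.1, 30.6, 'z', np.float64(61.9), 'bb', array([422.4, 240.5]), array([57., 55.]))
row -12.38 -30.96 0.64 tw 0.0 (alt -180.0) | pos [664.1  10.8 206.6] th 25.0 q6 0.97 F [-0.6 -0.  -0.7] grip 0.951 t 16.7
```

Jar 1 stands in the pot (top at 90 mm, centre (663,11)). Jar 2 next.

Emit:
step_arm(plan="-12.4 -31 0.6 0 100;-12.4 -31 0.6 0 100;-12.4 -31 0.6 0 100;-12.4 -31 0.6 0 100;-12.4 -31 0.6 0 100;-12.4 -31 0.6 0 100;-12.4 -31 0.6 0 100;-12.4 -31 0.6 0 100;-12.4 -31 0.6 0 100;-12.4 -31 0.6 0 100")

```text
time_s: 17.7
eef_pos: [421.0, 238.7, 199.6]
ee_rot: [0.0, 0.976, 0.216, -0.001]
force: [0.2, -0.0, 0.3]
grip_width: 1.001
```

```bash
python3 - <<'E'
from m import *
for n in('wrist',):
    k=K(n); a,d=cams.capture(n); W=cloud(n,d,k); print(n)
    for j in jars(a,W): print(j)
go(421,239,17,25)
E
```

```text
wrist
(array([323., 232.]), np.int32(4868), 'circ', 420.1, 239.4, 30.0, 'z', np.float64(60.3), 'bb', array([420.3, 239.5]), array([55., 55.]))
row 0.03 -0.04 18.27 tw -0.1 (alt 179.9) | pos [421.1 238.6 199.7] th 24.9 q6 1.41 F [ 0.3 -0.6 -0.1] grip 0.999 t 17.8
```

Emit:
step_arm(plan="0 -0.1 5 0 100;0 -0.1 10 0 100;0 -0.1 14 0 100;0 -0.1 17 0 100;0 -0.1 18.2 0 100;0 -0.1 18.2 0 100;0 -0.1 18.2 0 100")

```text
time_s: 18.45
eef_pos: [421.2, 240.2, 19.5]
ee_rot: [-0.0, 0.976, 0.216, 0.001]
force: [0.4, 0.5, -0.3]
grip_width: 0.999
```

Emit:
step_arm(plan="0 0 0 0 0;0 0 0 0 0;0 0 0 0 0;0 0 0 0 0;0 0 0 0 0;0 0 -2 0 0;0 0 -6 0 0;0 0 -11 0 0;0 0 -16 0 0;0 0 -16 0 0")

```text
time_s: 19.45
eef_pos: [422.7, 241.1, 185.1]
ee_rot: [-0.0, 0.976, 0.217, 0.006]
force: [0.6, -0.2, -3.4]
grip_width: 0.71
```

```bash
python3 - <<'E'
from h import *
go(592,-22,185,25)
E
```

```text
row 4.21 31.01 0.12 tw 0.0 (alt -180.0) | pos [422.7 241.1 185.1] th 25.0 q6 1.41 F [ 0.6 -0.2 -3.4] grip 0.710 t 19.4
```

Emit:
step_arm(plan="0.4 3 0 0 0;0.9 6.5 0 0 0;1.4 10.5 0 0 0;2 15 0 0 0;2.6 19.5 0 0 0;3.2 24 0 0 0;3.8 28 0 0 0;4.1 30 0 0 0;4.2 31 0 0 0;4.2 31 0 0 0")

```text
time_s: 20.45
eef_pos: [589.1, -23.4, 177.7]
ee_rot: [-0.0, 0.976, 0.216, -0.0]
force: [-0.6, 0.5, -3.6]
grip_width: 0.709
```

```bash
python3 - <<'E'
from h import *
go(592,-22,50,25)
E
```

```text
row 0.33 0.00 12.77 tw -0.0 (alt 180.0) | pos [589.1 -23.4 177.7] th 25.0 q6 0.90 F [-0.6  0.5 -3.6] grip 0.709 t 20.4
```

Emit:
step_arm(plan="0.2 0 4 0 0;0.2 0 8 0 0;0.2 0 10.5 0 0;0.2 0 11.6 0 0;0.2 0 12.2 0 0;0.2 0 12.5 0 0;0.2 0 12.7 0 0;0.2 0 12.7 0 0;0.2 0 12.9 0 0;0.2 0 12.9 0 0")

```text
time_s: 21.45
eef_pos: [591.5, -22.2, 50.1]
ee_rot: [0.0, 0.976, 0.216, 0.001]
force: [-0.2, 0.4, 0.5]
grip_width: 0.711
```

Emit:
step_arm(plan="0 0 0.1 0 0;0 0 0.1 0 0;0 0 0 0 95;0 0 0 0 95;0 0 0 0 95;0 0 0 0 95;0 0 -3 0 95;0 0 -7 0 95;0 0 -12 0 95;0 0 -17 0 95")

```text
time_s: 22.45
eef_pos: [590.7, -22.0, 221.1]
ee_rot: [-0.0, 0.976, 0.216, -0.0]
force: [1.2, -1.2, 0.7]
grip_width: 0.949
```

```bash
python3 - <<'E'
from m import *
for n in('wrist','scene'):
    k=K(n); a,d=cams.capture(n); W=cloud(n,d,k); print(n); save(n+'5.png',a)
    for j in jars(a,W): print(j)
go(505,-357,226,-10.3)
E
```

```text
wrist
(array([325., 120.]), np.int32(6512), 'circ', 662.7, 10.6, 30.3, 'z', np.float64(90.4), 'bb', array([662.7,  10.7]), array([56., 56.]))
(array([324., 235.]), np.int32(5248), 'circ', 589.6, -22.3, 30.4, 'z', np.float64(90.3), 'bb', array([589.9, -22.2]), array([56., 56.]))
scene
(array([285., 232.]), np.int32(380), 'circ', 591.1, -19.9, 30.3, 'z', np.float64(91.6), 'bb', array([591. , -20.4]), array([56., 57.]))
(array([269., 254.]), np.int32(420), 'circ', 662.8, 12.0, 31.0, 'z', np.float64(91.5), 'bb', array([663.7,  11.9]), array([56., 56.]))
row -22.16 26.57 0.05 tw 35.3 (alt -144.7) | pos [593.4 -22.5 226.6] th 25.0 q6 0.90 F [ 0.3 -0.2 -1.2] grip 0.949 t 22.6
```

View pics/scene5.png

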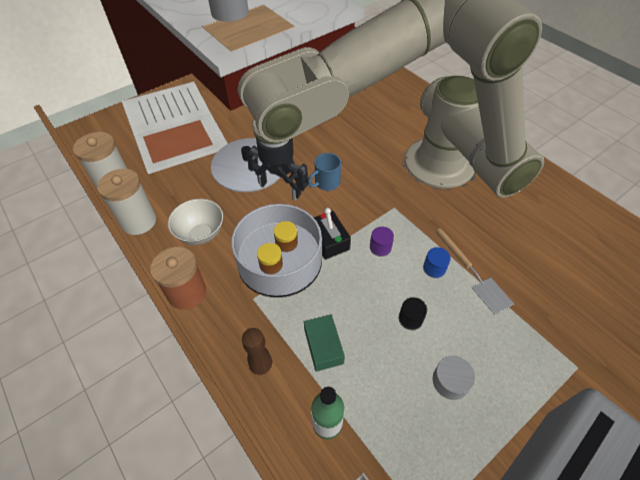

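Both jars are upright in the pot at (285,232) and (269,254). No other yellow lid is in view, and the bystanders have not moved. Now for the lid.

Emit:
step_arm(plan="-22.2 26.6 0 35.3 100;-22.2 26.6 0 35.3 100;-22.2 26.6 0 35.3 100;-22.2 26.6 0 35.3 100;-22.2 26.6 0 35.3 100;-22.2 26.6 0 35.3 100;-22.2 26.6 0 35.3 100;-22.2 26.6 0 35.3 100;-22.2 26.6 0 35.3 100;-22.2 26.6 0 35.3 100")

```text
time_s: 23.55
eef_pos: [502.7, -355.9, 219.1]
ee_rot: [-0.0, 0.996, -0.089, -0.0]
force: [-1.1, -0.1, -0.0]
grip_width: 0.996
```

```bash
python3 - <<'E'
from h import *
k=K('wrist'); a,d=cams.capture('wrist'); W=cloud('wrist',d,k);z=W[...,2]
m=(z>80)&(z<92)&(np.hypot(W[...,0]-505,W[...,1]+357)<40); print('knob',m.sum(),np.percentile(W[m],[1,50,99],0).round(1).tolist() if m.sum() else '')
go(505,-357,57,-10.3)
E
```

```text
knob 1395 [[488.8, -370.9, 81.2], [503.8, -356.4, 85.6], [518.0, -341.7, 87.4]]
row 0.24 0.09 16.23 tw 0.1 (alt -179.9) | pos [ 502.9 -355.7  219.3] th -10.2 q6 0.94 F [ 0.1 -0.6  0.9] grip 1.000 t 23.6
```

Emit:
step_arm(plan="0.1 0.1 5 0 100;0.1 0.1 10 0 100;0.1 0.1 14 0 100;0.1 0.1 16.1 0 100;0.1 0.1 16.1 0 100;0.1 0.1 16.1 0 0;0.1 0.1 16.1 0 0;0.1 0.1 16.1 0 0;0.1 0.1 16.1 0 0;0.1 0.1 16.1 0 0", grip_force=60)

```text
time_s: 24.6
eef_pos: [503.8, -358.3, 59.9]
ee_rot: [0.0, 0.996, -0.09, 0.001]
force: [-0.1, 3.3, 6.0]
grip_width: 0.354
```

Emit:
step_arm(plan="0 0 0 0 0;0 0 -1 0 0;0 0 -4 0 0;0 0 -8 0 0;0 0 -13 0 0;0 0 -17.5 0 0;0 0 -17.5 0 0;0 0 -17.5 0 0")

```text
time_s: 25.4
eef_pos: [502.9, -358.1, 233.7]
ee_rot: [0.0, 0.996, -0.09, 0.0]
force: [-0.3, 0.3, -5.2]
grip_width: 0.35
```

```bash
python3 - <<'E'
from h import *
go(628,-5,230,-10.3)
E
```

```text
row 5.99 -36.97 0.36 tw 0.0 (alt -180.0) | pos [ 502.9 -358.1  233.7] th -10.3 q6 0.94 F [-0.3  0.3 -5.2] grip 0.350 t 25.4
```

Emit:
step_arm(plan="0.5 -3 0 0 0;1.1 -6.5 0 0 0;1.7 -10.5 0 0 0;2.4 -15 0 0 0;3.2 -19.5 0 0 0;3.9 -24 0 0 0;4.7 -28.5 0 0 0;5.3 -32.5 0 0 0;5.8 -35.5 0 0 0;6 -37 0 0 0")

```text
time_s: 26.4
eef_pos: [627.9, -2.2, 230.9]
ee_rot: [-0.0, 0.996, -0.089, -0.002]
force: [-0.4, -0.2, -3.7]
grip_width: 0.353
```

Emit:
step_arm(plan="0 0 0 0 0;0 0 1 0 0;0 0 3 0 0;0 0 4.5 0 0;0 0 4.5 0 0;0 0 4.5 0 0")

```text
time_s: 27.0
eef_pos: [628.1, -5.9, 188.2]
ee_rot: [0.0, 0.996, -0.09, -0.0]
force: [-0.4, -0.2, -4.0]
grip_width: 0.356
```

```bash
python3 - <<'E'
from h import *
go(628,-5,146,-10.3)
a,d=cams.capture('wrist')
for n in ('top','scene'):
    k=K(n);a,d=cams.capture(n); W=cloud(n,d,k);z=W[...,2]; zc=readout.sense()['eef_pos'][2]-48
    save(n+'6.png',a[120:320,200:480])
    # flange edge ring 14mm above underside
    m=(z>zc+4)&(z<zc+32)&(np.hypot(W[...,0]-628,W[...,1]+5)<135)&(np.hypot(W[...,0]-628,W[...,1]+5)>60);P=W[m]; 
    (x,y),r=cv2.minEnclosingCircle(P[:,:2].astype(np.float32)); print(n,x,y,r,np.percentile(P[:,:2],[.3,99.7],0).round(0).tolist(), zc)
E
```

```text
row -0.02 -0.09 4.22 tw -0.1 (alt 179.9) | pos [628.1  -5.9 188.2] th -10.4 q6 1.56 F [-0.4 -0.2 -4. ] grip 0.356 t 27.0
top 642.9850463867188 43.66730499267578 106.32088470458984 [[544.0, 14.0], [736.0, 111.0]] 141.2340716881466
scene 628.92626953125 -4.578253746032715 120.25395202636719 [[513.0, -119.0], [745.0, 113.0]] 141.28237828623085
```

The scene view puts the held lid at (629,-4.6), against the rim at (628,-4). Lowering.

Emit:
step_arm(plan="0 0 1 0 0;0 0 2 0 0;0 0 3 0 0;0 0 3.6 0 0;0 0 3.9 0 0;0 0 4.1 0 0;0 0 4.2 0 0;0 0 4.2 0 0;0 0 4.2 0 0")

```text
time_s: 28.05
eef_pos: [628.4, -4.8, 146.7]
ee_rot: [0.0, 0.996, -0.09, 0.0]
force: [-0.2, -0.7, -3.8]
grip_width: 0.356
```

Emit:
step_arm(plan="0 0 0.1 0 0;0 0 0.2 0 0;0 0 0.3 0 0;0 0 0.3 0 0")

```text
time_s: 28.45
eef_pos: [628.4, -4.8, 144.9]
ee_rot: [0.0, 0.996, -0.09, 0.001]
force: [-5.3, 0.6, 6.4]
grip_width: 0.351
```

Contact at the expected height (underside about 97 mm). Release, rise and check.

Emit:
step_arm(plan="0 0 0 0 100;0 0 0 0 100;0 0 0 0 100;0 0 0 0 100;0 0 0 0 100;0 0 -3 0 100;0 0 -7 0 100;0 0 -11 0 100;0 0 -11 0 100;0 0 -11 0 100")

```text
time_s: 29.45
eef_pos: [628.4, -4.8, 253.7]
ee_rot: [0.0, 0.996, -0.09, 0.001]
force: [-0.5, 0.1, -1.0]
grip_width: 1.002
```

```bash
python3 - <<'E'
from h import *
k=K('wrist'); a,d=cams.capture('wrist'); W=cloud('wrist',d,k);z=W[...,2]
m=(z>162)&(z<178)&(np.hypot(W[...,0]-628,W[...,1]+5)<40); print('knob',m.sum(),np.percentile(W[m],[1,50,99],0).round(1).tolist())
k=K('scene');a,d=cams.capture('scene'); W=cloud('scene',d,k);z=W[...,2]; r=np.hypot(W[...,0]-628,W[...,1]+5)
m=(z>100)&(z<135)&(r<130)&(r>50);P=W[m]
(x,y),rr=cv2.minEnclosingCircle(P[z[m]>106][:,:2].astype(np.float32)); print('lid',x,y,rr)
m=(r>110)&(r<117)&(z>104)&(z<120);P=W[m];t=np.arctan2(P[:,1]+5,P[:,0]-628)
for q in range(4): s=(t>-np.pi+q*np.pi/2)&(t<-np.pi/2+q*np.pi/2); print(q,s.sum(),np.median(P[s,2]) if s.any() else 0)
m=(z>98)&(z<120)&(abs(W[...,0]-473)<20)&(abs(W[...,1]-28)<60);print('ball',m.sum(),np.nanmedian(W[m],0))
save('s7.png',cv2.resize(a[130:310,190:430],None,fx=3,fy=3))
go(464,-32,240,-10.3)
E
```

```text
knob 2050 [[613.5, -19.1, 163.5], [628.9, -4.7, 170.6], [642.8, 10.0, 172.1]]
lid 628.1936645507812 -4.804074287414551 120.59365844726562
0 82 112.63719058309522
1 140 112.62871889435266
2 212 113.02274577200387
3 155 113.36378625472955
ball 43 [474.92415905  10.1214733  110.88386435]
row -15.63 5.61 1.23 tw 0.0 (alt -180.0) | pos [627.9  -4.8 251.9] th -10.3 q6 1.56 F [ 0.5  0.  -0.7] grip 0.995 t 29.6
```

View pics/s7.png

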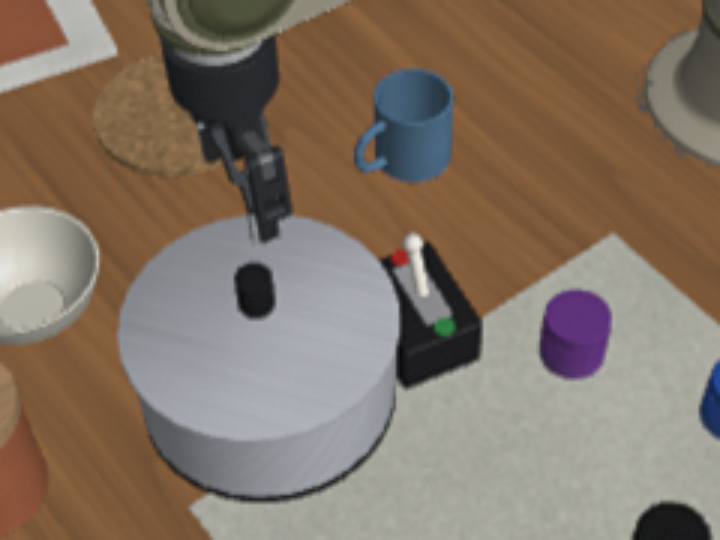

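The lid is level and centred (seam even all round) and the bat leans to red at (415,242). Now to the −y side of the switch.

Emit:
step_arm(plan="-15.6 5.6 1.2 0 0;-15.6 5.6 1.2 0 0;-15.6 5.6 1.2 0 0;-15.6 5.6 1.2 0 0;-15.6 5.6 1.2 0 0;-15.6 5.6 1.2 0 0;-15.6 5.6 1.2 0 0")

```text
time_s: 30.25
eef_pos: [465.6, -32.0, 241.0]
ee_rot: [-0.0, 0.996, -0.09, -0.0]
force: [-0.6, -0.9, 0.2]
grip_width: 0.002
```

```bash
python3 - <<'E'
from h import *
go(464,-32,90,-10.3)
E
```

```text
row -0.15 0.03 15.10 tw 0.0 (alt -180.0) | pos [465.6 -32.  241. ] th -10.3 q6 1.43 F [-0.6 -0.9  0.2] grip 0.002 t 30.2
```

Emit:
step_arm(plan="-0.1 0 5 0 0;-0.1 0 10 0 0;-0.1 0 13.5 0 0;-0.1 0 15.1 0 0;-0.1 0 15.1 0 0;-0.1 0 15.1 0 0")

```text
time_s: 30.85
eef_pos: [464.6, -31.9, 90.7]
ee_rot: [0.0, 0.996, -0.09, 0.0]
force: [-0.6, 0.6, -0.1]
grip_width: 0.001
```

Emit:
step_arm(plan="0 -1 0 0 0;0 -1.6 0 0 0;0 -2.2 0 0 0;0 -2.8 0 0 0;0 -3.4 0 0 0;0 -4 0 0 0;0 -4.6 0 0 0;0 -5.2 0 0 0;0 -5.6 0 0 0;0 -5.6 0 0 0")

```text
time_s: 31.85
eef_pos: [473.8, 23.7, 90.4]
ee_rot: [-0.0, 0.996, -0.089, -0.0]
force: [-0.1, -0.0, -1.0]
grip_width: -0.001
```

Emit:
step_arm(plan="0 1 0 0 0;0 3 -2 0 0;0 3 -6 0 0;0 3 -11 0 0;0 3 -16 0 0;-6 8 -16 0 0;-6 13 -16 0 0;-6 15 -16 0 0;-6 15 -16 0 0")

```text
time_s: 32.75
eef_pos: [386.4, -117.5, 250.6]
ee_rot: [0.001, 0.996, -0.093, 0.0]
force: [-0.2, -0.1, -1.0]
grip_width: 0.0
```

```bash
python3 - <<'E'
from h import *
for n in('top','scene'):
    k=K(n);a,d=cams.capture(n); W=cloud(n,d,k);z=W[...,2]
    m=(z>98)&(z<120)&(abs(W[...,0]-476)<20)&(abs(W[...,1]-28)<60);print(n,'ball',m.sum(),np.nanmedian(W[m],0))
    m=(z>165)&(z<178)&(np.hypot(W[...,0]-628,W[...,1]+5)<40); print('knob',np.nanmedian(W[m],0))
save('s8.png',a); go(464,-32,90)
E
```

```text
top ball 62 [480.33242394  47.38028365 112.61589663]
knob [627.88398384  -5.03924667 171.0022687 ]
scene ball 36 [482.82665688  50.49434344 111.74077437]
knob [629.44751303  -1.90045701 170.95820284]
row 6.02 -9.50 16.04 tw 0.0 (alt 0.0) | pos [ 387.6 -114.5  250.4] th -10.4 q6 1.17 F [ 0.2 -0.1 -0.3] grip -0.001 t 32.9
```

View pics/s8.png

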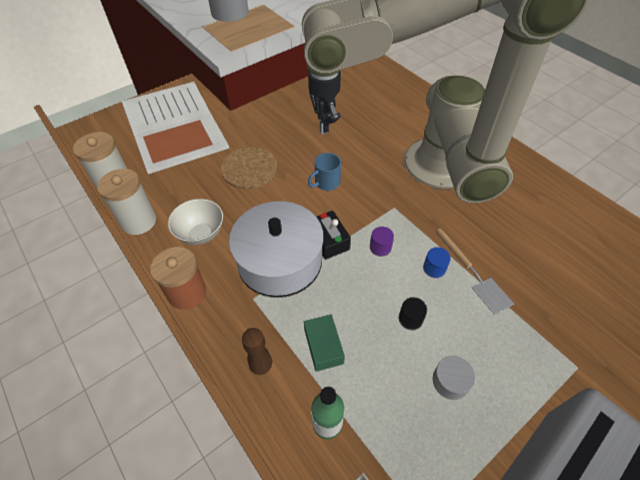

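The switch is on (ball (334,222), back at its starting ON position), the lid is centred on the pot, the bystanders are in place and the arm is clear. Handing in.

Emit:
step_arm(plan="0 0 0 0 0;0 0 0 0 0;0 0 0 0 0")

```text
time_s: 33.15
eef_pos: [388.2, -113.0, 250.3]
ee_rot: [-0.0, 0.996, -0.089, -0.0]
force: [-0.5, 0.2, -0.4]
grip_width: 0.001
```

```bash
python3 -c "
from h import *
print(workorder.finish_job())"
```

```text
the job is handed in; nothing more can be done
None
```

The job is done and handed in at about 33 s of robot time. I flipped the switch off, put the lid on the trivet and stood both yellow-lidded jars (the only two present) in the canner. Then I put the lid back and flipped the switch on.

Last checks:
- **Jars:** both stood upright on the canner floor before the lid went on, lid tops at about 90 mm, centres about 40 mm from the pot axis.
- **Lid:** level to within about 1 mm round the edge and within about 2 mm of the rim's centre.
- **Switch:** the toggle tip is at about (480, 47) mm, back at its starting ON position.
- **Surroundings:** the other things on the counter look unmoved in the final picture, and the arm is clear of everything.

No check failed. The top and scene cameras differed by 2–3 mm, within their calibration. One top-view lid fit, taken while the arm blocked the view, was unusable, so I ignored it.

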